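Refit the egg washer's basket carrier on its splined spindle

ROBOT

A 6-joint arm with a two-finger parallel gripper is mounted at the origin on the work surface. World frame = base frame: x ahead of the robot, y to its left, z up, the work surface at z = 0. Lengths are in mm, angles in rad, forces in N, time in s.
With the tool pointing down it reaches from about 300 to 775 mm from the base axis. Payload 14.6 kg.
Tool frame: the origin (TCP) lies on the centre line of the jaws, within the pads' length; the fingertips stand 19 mm ahead of it and the grasp point (between the pads) is the TCP (bot.tip_reach is the distance from the TCP to the fingertips, in mm); z points along the fingers, y is the line along which they close (so a half turn about z gives the same grasp; the last joint's range is limited). The gripper opens to 85 mm and grips with 20 to 120 N. Pads are 22 mm wide; open, the fingers measure 114 mm over their backs; the gripper's body (76 mm by 85 mm) begins 54 mm behind the grasp point. The pads swing forward as they close: fully open they stand 13 mm farther back than shut.
Start: joints at [1.186, 0.3, 1.521, -0, 1.321, -0.067], TCP at [171.86, 522.45, 250.281] pointing down, gripper open.
Joint ranges: [-3.03, 3.03], [-0.79, 2.21], [0.23, 2.52], [-1.04, 4.18], [0, 3.07], [-2.55, 2.55]. Speed limits (rad/s): [2.22, 2.22, 2.57, 3.14, 3.14, 3.14].

INTERFACE

Orientations are given as a unit quaternion [w, x, y, z].
In Python, from rig import bot gives the robot as it stands. Calls block until the motion is done:
- bot.move_to(position, orientation): joint-space move of the TCP to a pose.
- bot.servo_line(position, attitude=None, speed=150, until_force=None): straight line of the TCP; attitude=None keeps the orientation; speed is the mean speed in mm/s. With until_force (N) it stops when the force on the tool has changed by that much, and returns True; else False.
- bot.move_joints(angles): joint-space move.
- bot.move_gripper(opening, grip_force=None): finger opening in mm; grip_force is the grip in N (None keeps the last); returns when the fingers have stopped.
- bot.dwell(seconds).
- bot.ik(position, orientation): joint angles nearest the present ones, or None.
- bot.read_state(): the state.
- bot.read_camera(name): name is "scene" or "side" or "wrist"; returns a dict with "image" (480x640x3 uint8, blue, green, red), "depth" (480x640 float32, mm along the optical axis (not along the pixel's ray), 0 where there is no reading), "fovy" (degrees; the focal length in pixels is half the picture's height over the tangent of half this angle, whatever the lens; pixels are square), "cx", "cy" (the principal point, pixels), "eye" and "attitude" of the camera in the world; the wrist camera has in their place "mount" (4x4, takes a point from camera to tool coordinates, whose origin is the TCP and whose axes are the flange's). Camera axes: x right, y down, z forward; pixel columns grow to the right and rows downward; lengths in mm; the calibration is good to about 2 mm. A picture is of the moment at which its call begins: read the wrist's pose just before it.
A pose or a line that the arm cannot do raises bot.MotionError and nothing moves.
- bot.finish_job(): hands the job in; it is judged then, once.
The state is a dict: "clock": time; "joint_positions": joint angles; "qvel": joint speeds; "effort": joint torques, N m; "ee_pos": TCP position; "tool_rot": TCP orientation; "ft_force": force on the tool from outside, world axes, zero at the start; "moment": the same for the moment, N m; "grip_width": finger opening in mm; "grip_force": force on a finger pad.
Only numpy, scipy, OpenCV 4.12 (cv2) and the standard library are available. Lean on these libraries where they do the work, as an engineer would, in place of code of your own. Each camera call takes 0.05 s, during which the arm holds its last target. There are 200 camera calls.

TASK

The egg washer's basket carrier has been off for cleaning: put it back on the washer's upright splined spindle, rocking it round under light pressure until the teeth mesh rather than forcing it, and push it fully home onto the shoulder, level. Then, to check that it drives, turn the seated carrier by about one flat of its hexagon (60 degrees, either way) so that the spindle goes round with it, and let go; leave everything else on the bench where it is.

Things in the scene. Friction and masses are not known exactly. Their poses are not given: they have to be found in the camera images.
- carrier: basket carrier, a cast-aluminium three-arm spider, 500 g (up to a quarter more or less), level on the bench, right way up. Origin: centre of its underside on the bore's axis, z up. Arms at 0, 120 and 240 degrees from its +x, 14 mm wide, 8 mm thick at the bottom, ending in upturned lugs 22 mm tall, 97 mm from the axis. In the middle stands the hexagonal boss
- boss_top (a point): centre of the top of the carrier's boss, 48 mm above its underside. The boss is a hexagon 58 mm over the flats, to be gripped across two flats; a flat faces the carrier's +x and every 60 degrees on. Through bore: six lands, one behind each flat, 8.9 mm wide, from the underside 32 mm up, reach in to 17.2 mm from the axis; the grooves between them lie at the hexagon's corners
- washer: the egg washer's drive base, fixed to the bench: round metal housing 230 mm across, 72 mm high, with a small grey switch box on its own -x side; origin at the centre of its underside, z up; the spindle stands upright in its middle
- shoulder (a point): point on the spindle's axis level with the shoulder (collar 54 mm across under a 45 mm white nylon washer; washer top 98 mm above the bench), where the carrier's underside rests when home. Belongs to the housing, z up; its yaw says nothing of the teeth. With teeth standing on lands the carrier stops about 30 mm above it; meshed, it slides down freely with about 0.75 mm play either side of a tooth
- spindle_tip (a point): top of the spindle, on its axis, 38 mm above the shoulder (belongs to the housing). From the shoulder up: six teeth 30 mm long, 60 degrees apart, 8 mm wide, out to 22 mm from the axis, on a core of 16 mm radius; then a plain pilot end 31 mm across and 8 mm tall with a tapered tip, over which the bore slips at any angle
- spindle (a joint): turning of the steel spindle, rad, positive anticlockwise from above, range -3 to 3. It reads 0 at the start however the teeth stand: it tells how far the spindle has turned, not where its teeth are, which must be felt or seen. Stiff: it takes about 0.3 N m to turn and stays where it is left
- scrub_brush: bystander: wooden scrubbing brush, 150 x 46 x 40 mm, between carrier and washer; origin at the centre of its underside
- grease_tin: bystander: round grease tin, 58 mm across, 50 mm tall; origin at the centre of its underside
- spanner: bystander: spanner 190 mm long lying at the back of the working area
- brass_bowl: bystander: brass bowl, 110 mm across, 62 mm tall; origin at the centre of its underside
- soap_bottle: bystander: white bottle, 72 mm across, 190 mm tall; origin at the centre of its underside
- egg_carton: bystander: open pulp carton with eggs, 300 x 106 mm, lid about 100 mm tall; origin at the centre of its underside
Mind the look-alikes: they are no part of the job. Leave any black look-alike of the carrier alone.

How it is judged (in metres and radians):
On the way, in this order (a step that is already met when the one before it is completed fails the run):
1. the carrier is meshed and fully home on the shoulder, level (z of carrier in the frame of shoulder below 0.003 m and horizontal distance between carrier and shoulder below 0.004 m and angle between carrier's own z axis and vertical below 0.06 rad), for 0.2 s.
2. the seated carrier has turned the spindle by more than 34 degrees (0.6 rad) from where it stood at the start, either way ((value of joint spindle above 0.6 rad or value of joint spindle below -0.6 rad) and z of carrier in the frame of shoulder below 0.006 m), for 0.2 s.
At the end, for the whole second after the job is handed in: the carrier sits home on the spindle (underside within 3 mm of the shoulder, axis within 4 mm, tilt under 3.4 degrees), at rest, and the spindle stands more than 0.6 rad from where it was at the start (all of step 1 and (value of joint spindle above 0.6 rad or value of joint spindle below -0.6 rad) and linear speed of carrier below 0.02 m/s); the robot touches nothing.
It fails at once if the carrier is forced: more than 60 N between carrier and spindle before it is home, or more than 90 N at any time ((contact force between carrier and spindle above 60 N and z of carrier in the frame of shoulder above 0.003 m) or contact force between carrier and spindle above 90 N).
It fails at once if a bystander is moved more than 30 mm (distance of any of scrub_brush, grease_tin, spanner, brass_bowl, soap_bottle, egg_carton from where it was at the start of the episode above 0.03 m).
It also fails if it takes over 67 s, if anything falls off the work surface, if the arm or the gripper's body presses on something with over 40 N, if the wrist force passes 120 N, or if a joint passes its speed limit or range.

## Working session

There is one attempt and no reset: what is moved stays moved. The work goes in short steps, each a Python script; the robot and the scene stay as the last script left them, time stands still between calls to the robot, and variables do not carry over. Pictures are saved under pics/ and viewed, at most 10 in all, crops included, and the job is handed in when it is done.

```bash
ls; mkdir -p pics; cat > h.py <<'E'
import numpy as np, cv2
from rig import bot
from scipy.spatial.transform import Rotation as R
def rot(q): return R.from_quat([q[1],q[2],q[3],q[0]]).as_matrix()
def cam(n):
    s=bot.read_state(); c=bot.read_camera(n)
    c['f']=240/np.tan(np.radians(c['fovy'])/2)
    if 'mount' in c:
        T=np.eye(4);T[:3,:3]=rot(s['tool_rot']);T[:3,3]=s['ee_pos'];M=T@np.array(c['mount'])
        c['Rm'],c['e']=M[:3,:3],M[:3,3]
    else: c['Rm'],c['e']=rot(c['attitude']),np.array(c['eye'])
    return c
def cloud(c):
    v,u=np.mgrid[:480,:640]; d=c['depth']
    p=np.stack([(u-c['cx'])/c['f']*d,(v-c['cy'])/c['f']*d,d],-1)@c['Rm'].T+c['e']
    p[d==0]=np.nan; return p
def ray(c,u,v,z):
    r=c['Rm']@np.array([(u-c['cx'])/c['f'],(v-c['cy'])/c['f'],1]); return c['e']+r*(z-c['e'][2])/r[2]
def q(yaw):  # tool down, tool x at yaw
    x=(R.from_euler('z',yaw)*R.from_euler('x',np.pi)).as_quat(); return [x[3],x[0],x[1],x[2]]
E
python3 - <<'E'
from h import *
for n in ['scene','side','wrist']:
    c=cam(n); cv2.imwrite(f'pics/{n}0.png',c['image']); np.savez(f'{n}0.npz',**{k:v for k,v in c.items()})
    print(n,c['e'],c['fovy'],c['Rm'][:,2])
s=bot.read_state();print({k:s[k] for k in ['clock','tool_rot','ft_force','grip_width']},rot(s['tool_rot']))
E
```

```text
pics
scene [1722.42152477  -66.49990833 1464.00588973] 46.932456780251364 [-0.66600055  0.04289221 -0.74471708]
side [  458.43038206 -1170.27351665  1145.55417383] 43.0477729116315 [ 0.03772095  0.74402508 -0.66708606]
wrist [104.68481975 545.05175979 374.0706102 ] 69.93678490595241 [ 0.26532133 -0.08817644 -0.96011953]
{'clock': 0.15, 'tool_rot': array([-1.02121876e-04,  1.58225217e-01,  9.87402940e-01, -4.51823508e-04]), 'ft_force': array([ 1.00338724, -0.863685  , -0.31413061]), 'grip_width': 85.25349503095491} [[-9.49929540e-01  3.12463997e-01 -3.44650627e-04]
 [ 3.12464182e-01  9.49929153e-01 -8.59947209e-04]
 [ 5.86911360e-05 -9.24580233e-04 -9.99999571e-01]]
```

View pics/scene0.png

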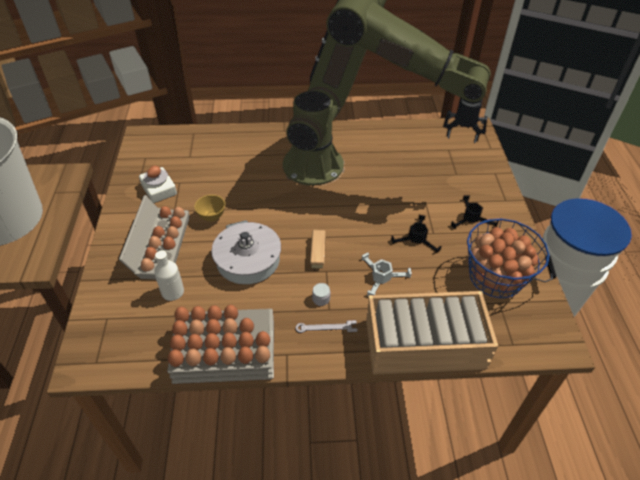

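View pics/side0.png

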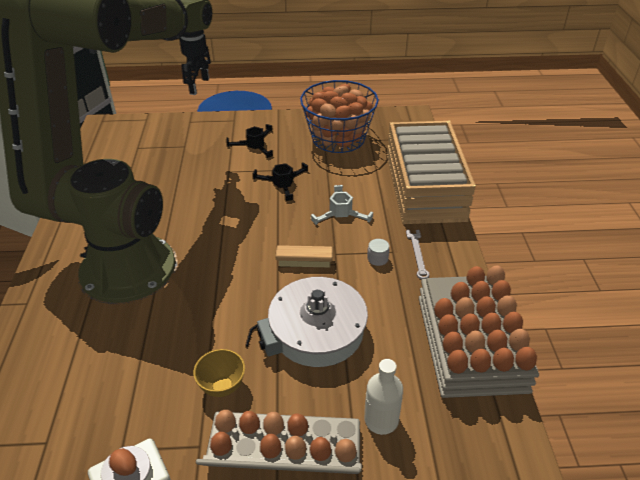

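The silver spider is at scene (383,270) and side (341,205). The black ones at scene (418,235) and (472,212) are the look-alikes, because the carrier is cast aluminium. The washer is at scene (246,250), its spindle at side (318,302). The brush, at scene (318,250), stands between them. Next: rough positions, then a wrist view over each.

```bash
cat > look.py <<'E'
from h import *
S=dict(np.load('scene0.npz'));D=dict(np.load('side0.npz'))
for n,c,pts in [('scene',S,{'carrier':(383,270),'tip':(243,237),'brush':(318,250),'tin':(321,294)}),('side',D,{'carrier':(341,205),'tip':(318,292),'brush':(305,258),'tin':(378,252)})]:
    P=cloud(c)
    for k,(u,v) in pts.items(): print(n,k,P[v,u].round(), 'ray', ray(c,u,v,dict(carrier=48,tip=136,brush=40,tin=50)[k]).round())
# disc of carrier colour points
c=S;P=cloud(c);hsv=cv2.cvtColor(c['image'],cv2.COLOR_BGR2HSV)
m=(hsv[...,1]<60)&(hsv[...,2]>90)
b=np.zeros_like(m);b[245:305,350:415]=1
Q=P[m&b];Q=Q[~np.isnan(Q).any(1)];print('carrier pts',len(Q),np.percentile(Q,[2,50,98],axis=0).round())
E
python3 look.py
```

```text
scene carrier [568. 211.  11.] ray [597. 204.  48.]
scene tip [ 506. -248.  133.] ray [ 509. -248.  136.]
scene brush [492.  -4.  38.] ray [493.  -4.  40.]
scene tin [688.  -4.  53.] ray [686.  -4.  50.]
side carrier [581. 172.  48.] ray [581. 172.  48.]
side tip [ 497. -241.  137.] ray [ 497. -241.  136.]
side brush [472. -30.  40.] ray [472. -31.  40.]
side tin [663. -29.  50.] ray [663. -29.  50.]
carrier pts 794 [[506. 152.  -5.]
 [600. 204.  24.]
 [792. 296. 134.]]
```

```bash
python3 - <<'E'
from h import *
for n,p in [('car',[585,190,250]),('spin',[502,-245,330])]:
    bot.move_to(p,q(np.arctan2(p[1],p[0])+np.pi/2)); bot.dwell(.2)
    c=cam('wrist'); np.savez(f'{n}1.npz',**c); cv2.imwrite(f'pics/{n}1.png',c['image']); print(c['e'],c['Rm'][:,2],bot.read_state()['clock'],bot.read_state()['joint_positions'].round(2))
a=[cv2.imread(f'pics/{n}1.png') for n in ('car','spin')]
cv2.imwrite('pics/w1.png',cv2.resize(np.vstack(a),(400,600)) if 0 else cv2.resize(np.hstack(a),(800,300)))
E
```

```text
[562.85823295 258.40829406 374.3741628 ] [ 0.08755819 -0.26490724 -0.96029043] 2.3167 [ 0.26  0.45  1.32  0.    1.37 -0.06]
[ 533.30193627 -180.28702122  454.17774522] [-0.12077775 -0.25043312 -0.96057066] 4.2167 [-0.52  0.27  1.37  0.    1.5  -0.07]
```

View pics/car1.png

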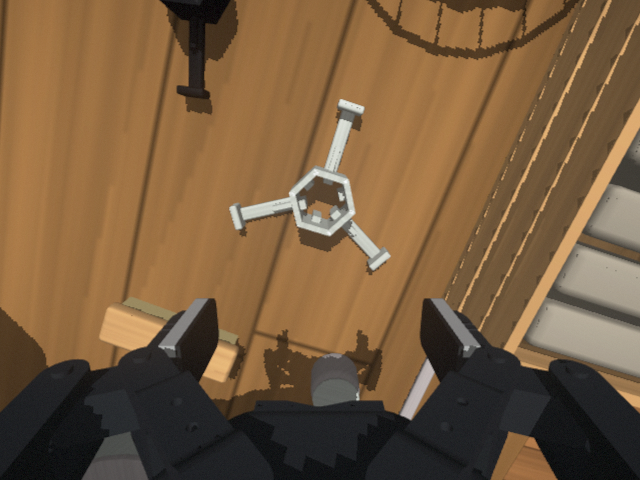

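View pics/spin1.png

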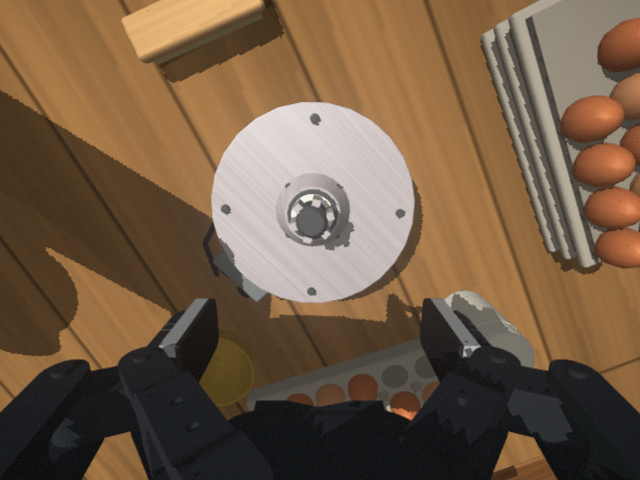

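The carrier's boss is at about (322,200) in the first wrist view. The spindle's dark pilot is at about (312,221) in the second, with light tooth tops round it. Measuring both from depth plus colour, with an enlarged crop to confirm.

```bash
python3 - <<'E'
from h import *
C=dict(np.load('car1.npz'));P=cloud(C);ok=~np.isnan(P).any(-1)
hsv=cv2.cvtColor(C['image'],cv2.COLOR_BGR2HSV);sil=(hsv[...,1]<60)&(hsv[...,2]>100)
win=np.zeros_like(sil);win[80:290,210:410]=1
top=ok&win&(abs(P[...,2]-48)<5)
t=P[top];print('top z',np.median(t[:,2]),len(t))
cs,_=cv2.findContours(top.astype(np.uint8),cv2.RETR_EXTERNAL,cv2.CHAIN_APPROX_NONE)
k=max(cs,key=cv2.contourArea)[:,0]
h=np.array([ray(C,u,v,48)[:2] for u,v in k],np.float32)
hull=cv2.convexHull(h)[:,0]
ang=np.radians(np.arange(0,180,.5));
wd=[np.ptp(hull@[np.cos(a),np.sin(a)]) for a in ang]
# hex fit: minimise sum of widths at a, a+60, a+120
n=len(ang);W=np.array(wd);s=W+np.roll(W,-n//3)+np.roll(W,-2*n//3)
i=np.argmin(s[:n//3]);a=ang[i];dirs=[a+j*np.pi/3 for j in range(3)]
mid=[(max(hull@[np.cos(x),np.sin(x)])+min(hull@[np.cos(x),np.sin(x)]))/2 for x in dirs]
ctr=np.linalg.lstsq(np.array([[np.cos(x),np.sin(x)] for x in dirs]),np.array(mid),rcond=None)[0]
print('flat dir deg',np.degrees(a),'widths',[W[int(i+j*n/3)%n] for j in range(3)],'ctr',ctr)
# lugs
cc=np.hypot(P[...,0]-ctr[0],P[...,1]-ctr[1])
arm=ok&win&(P[...,2]>4)&(P[...,2]<30)&(cc>45)&(cc<115)
A=P[arm];th=np.arctan2(A[:,1]-ctr[1],A[:,0]-ctr[0]); z=np.exp(3j*th).mean();print('arm yaw mod120',np.degrees(np.angle(z))/3,abs(z),len(A),np.percentile(cc[arm],98))
lab,L=cv2.connectedComponents(((arm)&(cc>85)).astype(np.uint8))
for j in range(1,lab):
    g=P[L==j]
    if len(g)>10: m=g.mean(0);print(' lug',m.round(1),len(g),np.hypot(*(m[:2]-ctr)),np.degrees(np.arctan2(*(m[:2]-ctr)[::-1])),g[:,2].max())
S=dict(np.load('spin1.npz'));P=cloud(S);ok=~np.isnan(P).any(-1)
pil=ok&(P[...,2]>131)&(P[...,2]<145);pil[:150]=0;pil[290:]=0;pil[:,:230]=0;pil[:,400:]=0
g=P[pil];print('pilot',len(g),np.median(g,axis=0),np.ptp(g,axis=0))
k,_=cv2.findContours(pil.astype(np.uint8),0,1);k=max(k,key=cv2.contourArea)[:,0]
print('pilot circ',cv2.minEnclosingCircle(k.astype(np.float32)),ray(S,*cv2.minEnclosingCircle(k.astype(np.float32))[0],136))
for lo,hi,rad in [(68,76,115),(94,101,22.5)]:
    m=ok&(P[...,2]>lo)&(P[...,2]<hi);m[:90]=0;m[310:]=0;m[:,:200]=0;m[:,430:]=0
    k,_=cv2.findContours(m.astype(np.uint8),0,1);k=max(k,key=cv2.contourArea)[:,0]
    w=np.array([ray(S,u,v,(72 if lo<80 else 98))[:2] for u,v in k],np.float32)
    print(lo,np.median(P[m][:,2]),cv2.minEnclosingCircle(w),cv2.fitEllipse(w))
a=cv2.resize(C['image'][85:285,220:400],None,fx=2.2,fy=2.2,interpolation=3)
b=cv2.resize(S['image'][165:265,265:365],(440,440),interpolation=3)[:440]
cv2.imwrite('pics/crop1.png',np.hstack([a[:440],b])[:, :800])
E
```

```text
top z 48.525823441247724 1207
flat dir deg 31.0 widths [np.float64(57.98681944679231), np.float64(58.53613378151317), np.float64(58.35418181022328)] ctr [582.82094468 206.53335137]
arm yaw mod120 -29.34073903254824 0.9768017873675959 2438 96.07820280394762
 lug [581.5 297.8  18.8] 329 91.26317429637815 90.84096865297039 25.67882866572063
 lug [504.3 160.8  17.6] 318 90.83207609756877 -149.78510235531277 23.902486201393117
 lug [662.1 162.6  17.6] 308 90.6231373374181 -28.993839064853876 24.281052540314136
pilot 781 [ 495.19463601 -242.03086367  136.22845879] [30.31548427 30.5874376   7.11614721]
pilot circ ((310.8614501953125, 221.7650604248047), 16.01822280883789) [ 495.0580668  -242.09917225  136.        ]
68 72.61579642716214 ((494.72210693359375, -242.79164123535156), 114.57213592529297) ((494.776123046875, -242.69313049316406), (227.169189453125, 227.2400360107422), 134.62269592285156)
94 97.07586270496734 ((495.10400390625, -241.088134765625), 28.035057067871094) ((494.76873779296875, -242.53472900390625), (49.066715240478516, 49.58896255493164), 43.81528854370117)
```

View pics/crop1.png

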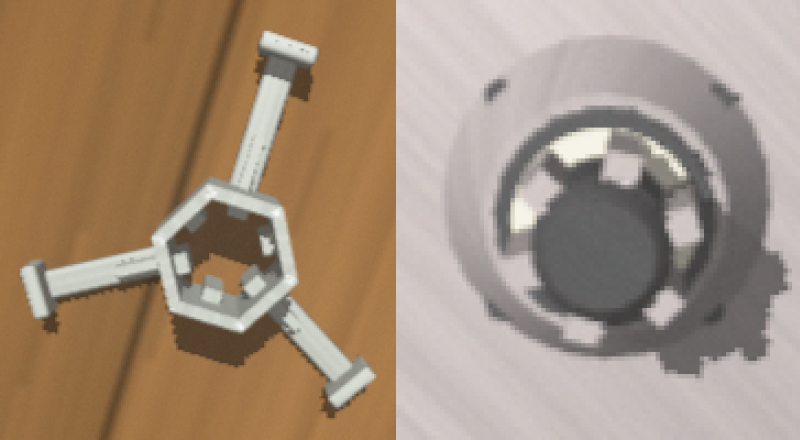

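The crop shows the silver carrier, upright, with its lands visible. The spindle's square white tooth tops are at crop (541,190), (624,168), (682,222), (664,307) and (581,330). Casting them onto z = 128.

```bash
python3 - <<'E'
from h import *
S=dict(np.load('spin1.npz'));c=np.array([495,-242.3])
al=[]
for x,y in [(541,190),(624,168),(682,222),(664,307),(581,330),(522,268)]:
    p=ray(S,265+(x-396)/4.4,165+y/4.4,128)[:2]-c; a=np.degrees(np.arctan2(p[1],p[0]));al.append(a);print(p.round(1),np.hypot(*p).round(1),a%60)
P=cloud(S);r=np.hypot(P[...,0]-c[0],P[...,1]-c[1]);m=(P[...,2]>124)&(P[...,2]<131.5)&(r>16.5)&(r<24)
g=P[m];th=np.arctan2(g[:,1]-c[1],g[:,0]-c[0]);z=np.exp(6j*th).mean();print('depth',m.sum(),np.degrees(np.angle(z))/6%60,abs(z))
# reach/yaw options
for gy in np.radians(30.8+60*np.arange(-3,4)):
    j=bot.ik([583,206.5,60],q(gy+np.pi/2)); print(np.degrees(gy),None if j is None else j.round(2))
E
```

```text
[-6.1 16.1] 17.2 50.889700989700955
[12.3 12.5] 17.5 45.40647612266483
[18.5 -3.9] 18.9 48.237183008312755
[  6.6 -19.6] 20.7 48.62185112938754
[-12.5 -16.2] 20.5 52.46765620797379
[-17.9   2.3] 18.0 52.6746603225798
depth 305 50.378669570512734 0.733983177548336
-149.2 None
-89.2 [ 0.28  0.66  1.47 -0.    1.01  1.84]
-29.200000000000003 [ 0.28  0.66  1.47 -0.    1.01  0.79]
30.799999999999997 [ 0.28  0.66  1.47 -0.    1.01 -0.26]
90.8 [ 0.28  0.66  1.47  0.    1.01 -1.3 ]
150.8 [ 0.28  0.66  1.47  0.    1.01 -2.35]
210.8 None
```

Teeth stand at about 50° (mod 60) and the grooves at about 0.8°, so the carrier needs turning by about -10.8° with the grip along 30.8°. First I'll close on two flat pairs in turn. That centres the carrier at a known TCP, and a second look then gives the wrist camera's bias.

```bash
cat >> h.py <<'E'
def hexfit(C,win=(80,290,210,410)):
    P=cloud(C);top=(abs(P[...,2]-48)<5);w=np.zeros_like(top);w[win[0]:win[1],win[2]:win[3]]=1
    cs,_=cv2.findContours((top&w).astype(np.uint8),0,1)
    k=max(cs,key=cv2.contourArea)[:,0];hull=cv2.convexHull(np.array([ray(C,u,v,48)[:2] for u,v in k],np.float32))[:,0]
    ext=lambda a:(lambda p:(p.max(),p.min()))(hull@[np.cos(a),np.sin(a)])
    A=np.radians(np.arange(0,60,.25));D=lambda a:[a+j*np.pi/3 for j in range(3)]
    a=min(A,key=lambda a:sum(np.subtract(*ext(x)) for x in D(a)))
    ctr=np.linalg.lstsq(np.array([[np.cos(x),np.sin(x)] for x in D(a)]),np.array([sum(ext(x))/2 for x in D(a)]),rcond=None)[0]
    return ctr,np.degrees(a),[np.subtract(*ext(x)) for x in D(a)]
def st(*k):
    s=bot.read_state();print(round(s['clock'],2),s['ee_pos'].round(1),s['ft_force'].round(1),s['moment'].round(2),round(s['grip_width'],1),round(s['grip_force'],1),*k,flush=True)
E
python3 - <<'E'
from h import *
X,Y=583.,206.5; g=np.radians(30.8)
Q=lambda a:q(a+np.pi/2)
bot.move_to([X,Y,110],Q(g+np.pi/3)); st()
print(bot.servo_line([X,Y,36],until_force=8,speed=100)); st()
bot.move_gripper(55,grip_force=20); st('grip90'); bot.move_gripper(85)
bot.servo_line([X,Y,85],speed=150)
bot.move_to([X,Y,85],Q(g))
print(bot.servo_line([X,Y,36],until_force=8,speed=100)); st()
bot.move_gripper(55,grip_force=20); st('grip30'); bot.move_gripper(85)
bot.servo_line([X,Y,110],speed=200)
bot.move_to([585,190,250],q(np.arctan2(190,585)+np.pi/2)); bot.dwell(.1)
c=cam('wrist');np.savez('car2.npz',**c);cv2.imwrite('pics/car2.png',c['image']);st(hexfit(c),hexfit(dict(np.load('car1.npz'))))
E
```

```text
6.06 [583.4 205.8 110.5] [-0.1  0.3  0.5] [-0.04 -0.   -0.01] 85.4 0.0
False
6.95 [583.4 206.6  36.6] [-0.1  0.1  0. ] [-0.01  0.04 -0.03] 85.6 0.0
7.32 [583.3 206.6  36.7] [-1.9 -0.2  6. ] [-0.01  0.17 -0.03] 57.7 23.6 grip90
False
9.81 [583.2 206.6  36.3] [-0.1 -0.3  0.5] [-0.03 -0.06  0.01] 85.1 0.0
10.18 [583.3 206.6  36.8] [-1.7 -0.9  6.5] [-0.08  0.33 -0.03] 57.8 23.7 grip30
11.85 [584.6 190.  248. ] [-0.2  0.5  0.5] [-0.06  0.04  0.02] 84.9 0.0 (array([583.12426502, 207.440795  ]), np.float64(30.750000000000004), [np.float64(57.907034873011526), np.float64(58.48452041806095), np.float64(58.30713222161643)]) (array([582.8148477 , 206.55973808]), np.float64(30.750000000000004), [np.float64(57.867114848427036), np.float64(58.51499540236932), np.float64(58.34320776661366)])
```

```bash
python3 - <<'E'
from h import *
X,Y=583.2,206.6; g=np.radians(30.75); Q=lambda a:q(a+np.pi/2)
bot.move_to([X,Y,90],Q(g)); bot.servo_line([X,Y,36],until_force=8,speed=120)
bot.move_gripper(50,grip_force=80); st('grip')
bot.servo_line([X,Y,210],speed=150); bot.dwell(.2); st('lifted')
a=np.radians(30.75-10.8)
bot.move_to([540,-20,215],Q(np.radians(25)));bot.move_to([494.5,-243.1,215],Q(a)); bot.dwell(.3); st('over',a)
for n in ('side','wrist'):
    c=cam(n);np.savez(n+'3.npz',**c);cv2.imwrite(f'pics/{n}3.png',c['image'])
a=cv2.imread('pics/side3.png')[200:400,220:420];b=cv2.imread('pics/wrist3.png')
cv2.imwrite('pics/over3.png',np.hstack([cv2.resize(a,(400,400),interpolation=3),cv2.resize(b,(400,300),interpolation=3) if 0 else cv2.copyMakeBorder(cv2.resize(b,(400,300)),0,100,0,0,0)]))
E
```

```text
13.51 [583.8 206.8  37.3] [-1.3 -0.4  7.4] [-0.14  0.42 -0.  ] 56.4 87.0 grip
15.02 [583.1 206.6 209.3] [-0.8 -0.6 -4.8] [ 0.01 -0.01 -0.  ] 56.9 85.8 lifted
17.14 [ 494.9 -242.4  215. ] [-0.2 -0.4 -4.9] [-0.   -0.03 -0.  ] 56.9 85.8 over 0.34819318577286873
```

View pics/over3.png

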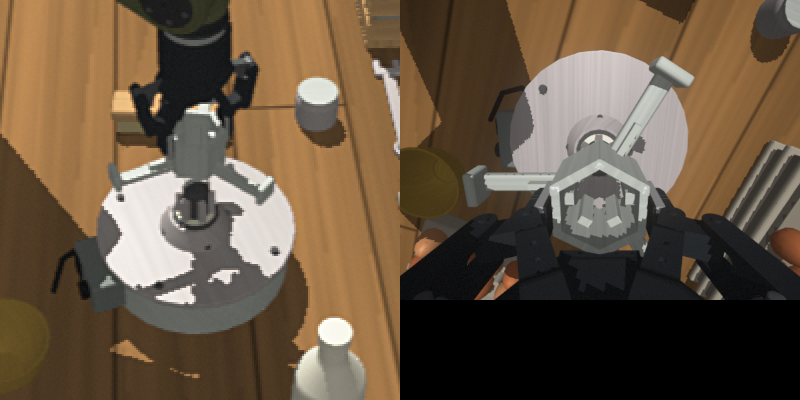

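The carrier hangs level in the jaws above the spindle, flats square in the pads. The left crop shows the spindle right under the boss. Descending under a light force guard.

```bash
python3 - <<'E'
from h import *
X,Y=494.5,-243.1
print(bot.servo_line([X,Y,180],speed=60)); st()
print(bot.servo_line([X,Y,160],speed=25,until_force=8)); st()
bot.dwell(.3); st()
E
```

```text
False
17.98 [ 494.6 -243.2  180.2] [ 0.   0.2 -3.6] [-0.01  0.04 -0.02] 56.7 85.8
False
18.93 [ 494.5 -243.1  160.1] [-0.1 -0.5 -4.9] [-0.13  0.1   0.04] 56.7 85.8
19.23 [ 494.5 -243.1  160.1] [-0.1 -1.1 -5.4] [-0.19  0.09  0.01] 56.9 85.8
```

At 160 the underside is already about 5 mm below the tooth tops with no force, so it has meshed. Lowering on, still guarded, and rocking only if it catches.

```bash
python3 - <<'E'
from h import *
X,Y=494.5,-243.1
for z,f in [(140,8),(131,10)]:
    r=bot.servo_line([X,Y,z],speed=25,until_force=f); st(r)
    if r and z==140: break
bot.dwell(.3); st()
E
```

```text
20.18 [ 494.4 -243.1  139.9] [-1.3 -3.1 -5.9] [-0.42  0.09  0.03] 56.6 85.9 False
20.48 [ 494.9 -243.3  135.2] [-0.7 -0.1  6.6] [-0.02  0.17  0.02] 56.8 87.0 True
20.77 [ 494.9 -243.4  135.2] [-0.7 -0.5  5.8] [-0.    0.07  0.07] 56.9 87.0
```

Contact at 135.2, which puts the underside at about 98 mm. I'll let go briefly so the carrier settles freely, regrip, and turn it clockwise in small steps.

```bash
python3 - <<'E'
from h import *
X,Y=494.7,-243.2; Q=lambda a:q(a+np.pi/2); a0=30.75-10.8
bot.move_gripper(72); bot.dwell(.5); st('free')
bot.move_gripper(50,grip_force=60); bot.dwell(.2); st('regrip')
for d in range(5,66,5):
    bot.move_to([X,Y,135.2],Q(np.radians(a0-d)))
    if d%15==5:
        f=bot.read_state(); st(d)
        if np.linalg.norm(f['ft_force'])>35: print('stop');break
bot.dwell(.4); st('turned')
E
```

```text
21.57 [ 494.2 -243.3  134.2] [-0.3 -0.8  0.8] [ 0.01 -0.02  0.02] 71.7 0.0 free
22.05 [ 494.3 -243.4  134.6] [-1.8  0.5  5.6] [ 0.01  0.31 -0.02] 57.2 64.9 regrip
22.3 [ 494.4 -243.4  134.7] [-1.  -3.5 -3.6] [-0.72  0.18  0.04] 56.9 68.2 5
23.05 [ 494.5 -243.4  134.8] [-0.  -5.3 -5. ] [-0.9   0.14  0.12] 57.0 67.9 20
23.8 [ 494.5 -243.4  134.8] [-1.1 -4.9 -4.6] [-0.87  0.1   0.1 ] 57.2 67.9 35
24.55 [ 494.5 -243.4  134.8] [ 0.2 -6.  -5.2] [-0.91  0.1   0.09] 57.0 67.9 50
25.3 [ 494.6 -243.4  134.8] [ 0.1 -5.1 -4.7] [-0.87  0.01  0.09] 57.2 67.9 65
25.7 [ 494.6 -243.4  134.9] [ 0.9 -6.  -5.2] [-0.93 -0.    0.1 ] 56.9 67.9 turned
```

```bash
python3 - <<'E'
from h import *
bot.move_gripper(85); bot.dwell(.3); st('open')
bot.servo_line([494.6,-243.3,200],speed=100)
bot.move_to([502,-245,330],q(np.arctan2(-245,502)+np.pi/2)); bot.dwell(.3)
c=cam('wrist');cv2.imwrite('pics/end.png',c['image']);P=cloud(c)
w=np.zeros((480,640),bool);w[150:300,230:400]=1
t=(abs(P[...,2]-146)<6)&w; print('boss top z',np.median(P[t][:,2]),t.sum())
g=P[t];A=np.c_[g[:,:2]-g[:,:2].mean(0),np.ones(len(g))];print('tilt',np.linalg.lstsq(A,g[:,2],rcond=None)[0])
k,_=cv2.findContours(t.astype(np.uint8),0,1);k=max(k,key=cv2.contourArea)[:,0]
h=np.array([ray(c,u,v,146)[:2] for u,v in k],np.float32);print(cv2.minEnclosingCircle(h))
m=cv2.moments(cv2.convexHull(h));print('ctr',m['m10']/m['m00'],m['m01']/m['m00'])
r=np.hypot(P[...,0]-494.9,P[...,1]+242.4);arm=(r>80)&(r<105)&(P[...,2]>100)&(P[...,2]<128)
th=np.arctan2(P[arm][:,1]+242.4,P[arm][:,0]-494.9);print('yaw mod120',np.degrees(np.angle(np.exp(3j*th).mean()))/3,'expected',(30.75-60-10.8-65)%120,arm.sum())
st()
E
```

```text
26.4 [ 494.7 -243.2  135.2] [ 1.  -0.5  0.6] [ 0.05 -0.02 -0.02] 84.8 0.0 open
boss top z 146.44857881288533 1369
tilt [4.26491727e-03 5.19401283e-03 1.46117537e+02]
((494.8743896484375, -242.8051300048828), 33.354862213134766)
ctr 494.7928661524379 -242.57591730182526
yaw mod120 15.181215309746571 expected 14.950000000000003 1269
28.13 [ 501.9 -245.   329.3] [-0.3 -0.6  1.1] [0.03 0.   0.03] 85.2 0.0
```

View pics/end.png

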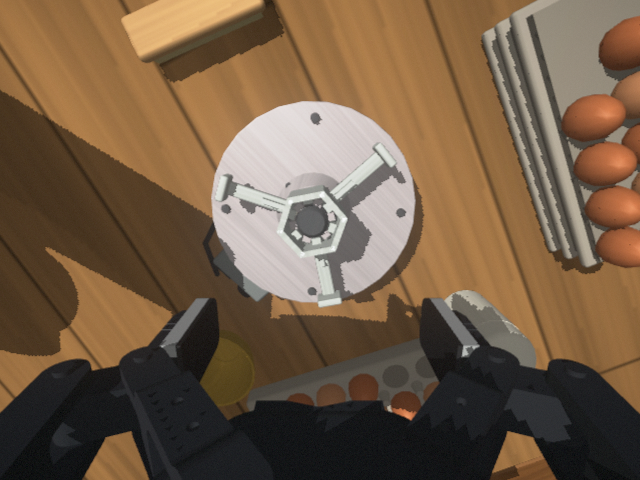

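The carrier sits home: boss top at 146.4 mm where 146 is expected, level, centred, and turned by the full 65°. In the picture its boss is at (313,222), nothing touches the robot, and the bystanders look unmoved.

```bash
python3 -c "
from h import *
print(bot.finish_job())"
```

```text
the job is handed in; nothing more can be done
None
```

The carrier is home and level on the spindle, was turned about 65° clockwise while meshed, and is released. The job is handed in at about 28 s; the verdict was not shown, and the spindle's own angle is inferred from the mesh, not read.

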